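# Slide a full tube rack into its dock

## Task

Push the full tube rack along the bench into the blue dock until it stands fully home against the dock's end stop, square in the dock and upright. Push it steadily and low, on its grey foam base, never on the tubes, so that it slides and does not tip; do not lift it or fling it. Leave everything else on the bench where it is, and finish clear of the rack.

Things in the scene. Friction and masses are not known exactly. Their poses are not given: they have to be found in the camera images.
- rack: Rack of red-capped tubes, 0.6-1.2 kg. Grey foam base 82 (x) by 118 (y) by 30 mm high; tubes to 101 mm tall, set back 4 mm from its sides. A gripper held upright beside it can hit the tubes: lean it back. Slides at 3-9 N pushed on the base; tips if pushed at the caps. Origin: centre of underside. x: short way, the way to push (world -y within 0.35 rad at start); z up.
- dock: Blue U on the bench, fixed: end stop and two side rails 18 mm high, 9 mm thick; 130 mm wide inside, no floor plate. Origin: where the centre of the rack's underside is when home. x points from mouth to stop (world -y within 0.2 rad); stop face at x = +41.5 mm, straight rails x = -20 to +44 mm, then lips flaring to about 150 mm wide at x = -57 mm. y across, z up.
- amber_bottle: Bystander: brown bottle with black cap, 48 mm diameter, 95 mm tall; origin at the centre of its underside, z up.
- small_bottle: Bystander: brown bottle with white cap, 36 mm diameter, 75 mm tall; origin at the centre of its underside, z up.
- red_cup: Bystander: specimen cup with dark red lid, 53 mm diameter, 59 mm tall; origin at the centre of its underside, z up.
- timer: Bystander: white timer 62 x 62 x 22 mm; origin at the centre of its underside.
- slide_box: Bystander: blue lidded box 84 x 62 x 40 mm; origin at the centre of its underside.
- forceps: Bystander: metal forceps lying flat, 130 x 12 x 10 mm, long along its x; origin at the centre of its underside.
- red_marker: Bystander: white marker with red cap lying flat, 130 x 14 x 15 mm, long along its x; origin at the centre of its underside.

How it is judged:
At the end, for the whole second after the job is handed in: The rack stands upright (tilt under 0.05 rad) on the bench in the dock, at rest: within 6 mm of home along the dock, within 10 mm across it, turned less than 0.08 rad from the dock (x of rack in the frame of dock between -0.006 and 0.006 m and y of rack in the frame of dock between -0.01 and 0.01 m and angle between the x axis of rack and the x axis of dock, either way round below 0.08 rad and angle between rack's own z axis and vertical below 0.05 rad and height (world z) of rack below 0.005 m and linear speed of rack below 0.01 m/s); the robot touches nothing.
It fails at once if the rack tips (leans more than 0.12 rad) (angle between rack's own z axis and vertical above 0.12 rad).
It fails at once if the tubes are pushed (more than 3 N on them by the robot) (contact force between any of the fingers, the arm and rack_c0 above 3 N).
It fails at once if the rack is lifted more than 10 mm (height (world z) of rack above 0.01 m).
It fails at once if the rack is flung (faster than 0.4 m/s) (linear speed of rack above 0.4 m/s).
It fails at once if a bystander is moved more than 20 mm (distance of any of amber_bottle, small_bottle, red_cup, timer, slide_box, forceps, red_marker from where it was at the start of the episode above 0.02 m).
It also fails if it takes over 58 s, if anything falls off the work surface, if the arm or the gripper's body presses on something with over 40 N, if the wrist force passes 120 N, or if a joint passes its speed limit or range.

## Robot

A 6-joint arm with a two-finger parallel gripper is mounted at the origin on a cart in front of the work surface, level with it; the furniture and walls round the work are solid. World frame = base frame: x ahead of the robot, y to its left, z up, the work surface at z = 0. Lengths are in m, angles in rad, forces in N, time in s.
With the tool pointing down it reaches from about 0.35 to 0.975 m from the base axis. Payload 4.9 kg.
Tool frame: the origin (TCP) lies on the centre line of the jaws, within the pads' length; the fingertips stand 19 mm ahead of it and the grasp point (between the pads) is the TCP (arm.tip_reach is the distance from the TCP to the fingertips, in m); z points along the fingers, y is the line along which they close (so a half turn about z gives the same grasp; the last joint's range is limited). The gripper opens to 85 mm and grips with 20 to 120 N. Pads are 22 mm wide; open, the fingers measure 114 mm over their backs; the gripper's body (76 mm by 85 mm) begins 54 mm behind the grasp point. The pads swing forward as they close: fully open they stand 13 mm farther back than shut.
Start: joints at [-1.252, 0.053, 1.613, -0, 1.476, -0.119], TCP at [0.265, -0.566, 0.219] pointing down, gripper open.
Joint ranges: [-3.01, 3.01], [-1.01, 2.22], [0.06, 2.58], [-1.02, 4.17], [0.09, 2.62], [-3.14, 3.14]. Speed limits (rad/s): [2.57, 2.57, 3.14, 3.14, 3.14, 3.14].

## Interface

Orientations are given as a rotation vector (axis times angle).
In Python, from plant import arm gives the robot as it stands. Calls block until the motion is done:
- arm.movep(position, orientation): joint-space move of the TCP to a pose.
- arm.move_linear(position, vel=0.15, rotation=None): straight line of the TCP; rotation=None keeps the orientation; vel is the mean speed in m/s.
- arm.move_joints(angles): joint-space move.
- arm.command_gripper(opening, force=None): opening from 0.0 (shut) to 1.0 (fully open); force is the grip in N (None keeps the last); returns when the fingers have stopped.
- arm.wait(seconds).
- arm.solve_ik(position, orientation): joint angles nearest the present ones, or None.
- arm.capture(name): name is "scene" or "top"; returns (picture, depth): 420x560x3 uint8, blue, green, red; 420x560 float32, m along the optical axis (not along the pixel's ray), 0 where there is no reading.
- arm.get_calibration(name): a dict with "vfov" (degrees; the focal length in pixels is half the picture's height over the tangent of half this angle, whatever the lens; pixels are square), "cx", "cy" (the principal point, pixels), "k1" (the pictures are not rectified: a ray, as slopes to the right and down, at radius r is drawn at 1 + k1 r^2 times it, then the intrinsics apply), "world_from_camera" (4x4, takes a point from camera to world coordinates). Camera axes: x right, y down, z forward; pixel columns grow to the right and rows downward; lengths in m; the calibration is good to about 2 mm. A picture is of the moment at which its call begins. get_calibration takes no time and is no camera call.
A pose or a line that the arm cannot do raises arm.PlanningError and nothing moves.
- arm.finish_job(): hands the job in; it is judged then, once.
Trained networks look in the newest picture that a camera, given by its name, has taken for a name from the list of things; names that differ only in an ending like _2 or _b are one class to them, and where a whole thing is asked for, a point or a joint stands for the part that bears it (a point fixed in the world has none). Each returns a list of dicts, best first, with "conf" (0 to 1); they miss things now and then, are a little off and sometimes report something else, mostly with a low value. They report only what shows in the picture. A call takes as long as a camera call.
- arm.boxes_of(target, camera): "location" ([x, y, z] in m, in world coordinates, good to about 4 mm: the middle of the surface that is visible of it).
- arm.masks_of(target, camera): "mask" (420x560 bool, what is visible of it).
Readings, each from a call of its own:
- arm.read_t(): time.
- arm.read_joints(): joint angles.
- arm.read_joint_velocities(): joint speeds.
- arm.read_joint_efforts(): joint torques, N m.
- arm.read_tool_pos(): TCP position.
- arm.read_tool_rot(): TCP orientation.
- arm.read_ft_force(): force on the tool from outside, world axes, zero at the start.
- arm.read_ft_torque(): the same for the moment, N m.
- arm.read_gripper_width(): opening from 0.0 (shut) to 1.0 (fully open).
- arm.read_grip_force(): force on a finger pad.
Only numpy, scipy, OpenCV 4.12 (cv2) and the standard library are available. Lean on these libraries where they do the work, as an engineer would, in place of code of your own. Each camera call takes 0.05 s, during which the arm holds its last target. There are 200 camera calls.

## Working session

There is one attempt and no reset: what is moved stays moved. The work goes in short steps, each a Python script; the robot and the scene stay as the last script left them, time stands still between calls to the robot, and variables do not carry over. Pictures are saved under pics/ and viewed, at most 10 in all, crops included, and the job is handed in when it is done.

```bash
ls; mkdir -p pics
python3 - <<'E'
from plant import arm
import cv2, numpy as np
ims=[]
for c in ["scene","top"]:
    p,d=arm.capture(c); ims.append(p); cv2.imwrite(f"pics/{c}0.png",p); np.save(f"{c}_d.npy",d)
    k=arm.get_calibration(c); print(c,k)
    for n in "rack dock amber_bottle small_bottle red_cup timer slide_box forceps red_marker".split():
        print(n,[(np.round(b["location"],3).tolist(),round(b["conf"],2)) for b in arm.boxes_of(n,c)][:2])
    for n in ["rack","dock"]:
        m=arm.masks_of(n,c)
        if m: np.save(f"{c}_{n}.npy",m[0]["mask"])
E
```

```text
pics
scene {'vfov': 53.26272137131336, 'cx': 281.0448759397338, 'cy': 207.22133453151488, 'k1': 0.003802337917921121, 'world_from_camera': array([[-0.7145417 , -0.51353485,  0.47509169, -0.0639076 ],
       [-0.69958566,  0.52758227, -0.48190959,  0.62381446],
       [-0.00317258, -0.67671183, -0.73624115,  0.9952473 ],
       [ 0.        ,  0.        ,  0.        ,  1.        ]])}
rack [([0.48, 0.112, 0.084], 0.81)]
dock [([0.495, -0.296, 0.013], 0.92)]
amber_bottle [([0.665, -0.153, 0.059], 0.56)]
small_bottle [([0.681, 0.227, 0.049], 0.64), ([0.708, -0.266, 0.021], 0.61)]
red_cup [([0.67, 0.305, 0.059], 0.86)]
timer [([0.71, -0.268, 0.02], 0.46)]
slide_box [([0.683, -0.356, 0.036], 0.81)]
forceps [([0.373, 0.322, 0.007], 0.44)]
red_marker [([0.629, -0.212, 0.009], 0.55)]
top {'vfov': 45.14516005352756, 'cx': 281.14744646375283, 'cy': 205.3200266491735, 'k1': -0.05255556971593985, 'world_from_camera': array([[ 0.00862948, -0.99639304,  0.08441824,  0.44922666],
       [-0.99985912, -0.00738231,  0.01507465, -0.02021995],
       [-0.01439707, -0.08453643, -0.99631637,  1.33507843],
       [ 0.        ,  0.        ,  0.        ,  1.        ]])}
rack [([0.499, 0.095, 0.09], 0.64)]
dock [([0.457, -0.302, 0.015], 0.65)]
amber_bottle [([0.674, -0.158, 0.075], 0.67)]
small_bottle [([0.688, 0.219, 0.058], 0.65)]
red_cup [([0.676, 0.309, 0.057], 0.58)]
timer [([0.719, -0.268, 0.018], 0.93), ([0.459, -0.304, 0.018], 0.57)]
slide_box [([0.695, -0.365, 0.043], 0.73)]
forceps []
red_marker [([0.631, -0.218, 0.012], 0.5)]
```

View pics/top0.png

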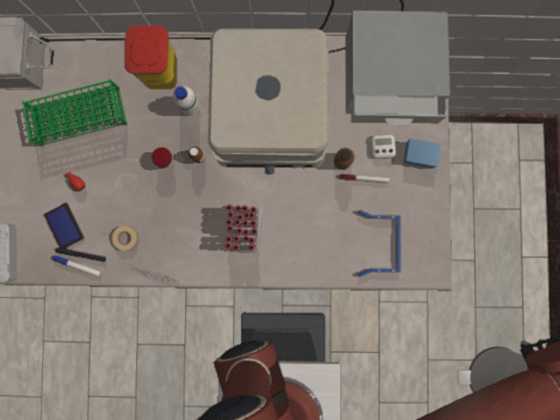

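View pics/scene0.png

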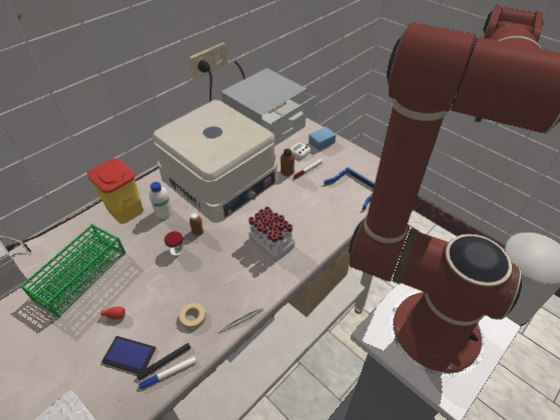

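The top view shows the rack's caps at about (241,228). The dock has its stop at column 398 and its mouth at column 360 (rows 212–272). The path between them looks clear; the marker lies at (362,179). Next I'll fit poses from masks and depth.

```bash
cat > h.py <<'E'
from plant import arm
import cv2, numpy as np
def cloud(cam,d):
    k=arm.get_calibration(cam); f=210/np.tan(np.radians(k["vfov"]/2))
    K=np.array([[f,0,k["cx"]],[0,f,k["cy"]],[0,0,1]])
    v,u=np.mgrid[:420,:560]
    s=cv2.undistortPoints(np.stack([u,v],-1).reshape(-1,1,2).astype(float),K,np.array([k["k1"],0,0,0,0.])).reshape(420,560,2)
    P=np.dstack([s*d[...,None],d]); T=k["world_from_camera"]
    W=P@T[:3,:3].T+T[:3,3]; W[d==0]=np.nan
    return W
def rect(p):
    (c,s,a)=cv2.minAreaRect(p.astype(np.float32)*1000)
    return np.round(c,1),np.round(s,1),round(a,2)
E
python3 - <<'E'
from h import *
for c in ["top","scene"]:
    p=cv2.imread(f"pics/{c}0.png").astype(int); W=cloud(c,np.load(f"{c}_d.npy")); b,g,r=np.moveaxis(p,-1,0)
    near=lambda x0,x1,y0,y1:(W[...,0]>x0)&(W[...,0]<x1)&(W[...,1]>y0)&(W[...,1]<y1)
    dm=near(.33,.58,-.4,-.2)&(b>r+30)&(b>g+10); q=W[dm]; print(c,"dock",len(q),rect(q[:,:2]),np.percentile(q[:,2],[5,50,95]))
    st=q[q[:,1]<np.percentile(q[:,1],1)+.012]; print("  stop",rect(st[:,:2]), np.polyfit(st[:,0],st[:,1],1))
    for a,bb in((.33,.45),(.5,.58)):
        s=q[(q[:,0]>a)&(q[:,0]<bb)&(q[:,1]<-.27)&(q[:,1]>-.345)]; 
        if len(s)>5: print("  rail",np.polyfit(s[:,1],s[:,0],1),s[:,0].mean(),s[:,1].mean())
    n=near(.38,.62,0,.2)
    cp=W[n&(r>b+25)&(W[...,2]>.07)]; print(" caps",len(cp),rect(cp[:,:2]),np.median(cp[:,2]))
    ba=W[n&(W[...,2]>.015)&(W[...,2]<.036)]; print(" base",len(ba),rect(ba[:,:2]))
    al=W[n&(W[...,2]>.015)]; print(" all",len(al),rect(al[:,:2]))
    o=W[near(.36,.62,-.4,.04)&(W[...,2]>.01)&~dm]; print(" obst",len(o), rect(o[:,:2]) if len(o)>3 else "")
im=cv2.imread("pics/top0.png"); im2=cv2.imread("pics/scene0.png")
a=cv2.resize(im[190:290,210:410],(800,400),interpolation=cv2.INTER_CUBIC); b=cv2.resize(im2[195:265,230:390],(437,191),interpolation=cv2.INTER_CUBIC)
cv2.imwrite("pics/c1.png",np.vstack([a,np.pad(b,((0,0),(0,363),(0,0)))]))
E
```

```text
top dock 334 (array([ 465. , -256.9]), array([109.8, 168.5]), 89.26) [0.01365215 0.01795246 0.02222039]
  stop (array([ 463.8, -305.6]), array([ 11.5, 142.9]), 89.85) [ 0.00595782 -0.30934428]
  rail [-0.88438676  0.14761317] 0.41309217458243097 -0.30018428063320307
  rail [0.48912888 0.67085794] 0.5250822006676646 -0.2980313440661427
 caps 817 (array([498.8,  96. ]), array([ 78.4, 111.2]), 88.85) 0.09735302134513035
 base 393 (array([499.3,  95.4]), array([ 80.7, 119.3]), 86.46)
 all 1517 (array([499.3,  96. ]), array([ 81.9, 119.4]), 86.55)
 obst 231 (array([ 470.7, -226.8]), array([356.3, 184.2]), 58.96)
scene dock 212 (array([ 467.1, -258.3]), array([112.2, 179.9]), 89.32) [0.00542838 0.01759091 0.02098061]
  stop (array([ 478.4, -308.3]), array([116.1,  12.5]), 0.1) [ 0.016813   -0.31535185]
  rail [-0.87017048  0.16628792] 0.43229498425290863 -0.3056953407887725
  rail [0.40645651 0.64522473] 0.5248234118262595 -0.29622190525258607
 caps 702 (array([496.1,  95.9]), array([ 81. , 115.4]), 89.19) 0.09643699780274695
 base 342 (array([495.1,  97.4]), array([ 82. , 118.9]), 87.4)
 all 1558 (array([495.1,  96.7]), array([ 83.3, 118.9]), 87.4)
 obst 72 (array([ 460.1, -258.1]), array([113.1, 172.5]), 88.78)
```

View pics/c1.png

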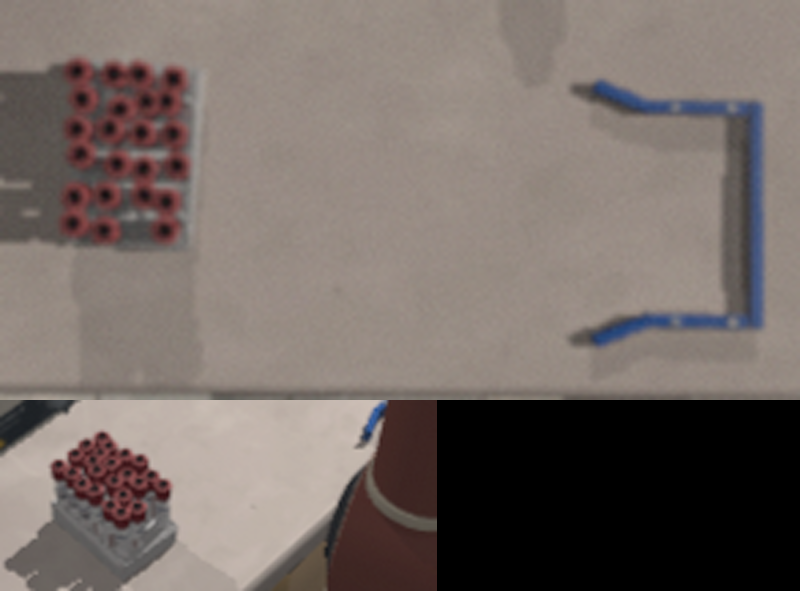

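Top-camera estimates:

| Thing | x (m) | y (m) | Heading off -y (rad) |
|---|---|---|---|
| Dock home | 0.464 | -0.260 | about 0 |
| Rack | 0.498 | 0.096 | -0.06 |

I'll push with the open fingers, leaned back 35°, so they make a wide, stable contact. First I'll touch the bench behind the rack to find how far the fingertips really reach when open.

```bash
cat >> h.py <<'E'
from scipy.spatial.transform import Rotation as R
TH=np.radians(35)
def rot(phi):
    s,c=np.sin(TH),np.cos(TH)
    M=np.array([[1,0,0],[0,c,-s],[0,-s,-c]]).T   # rows were tool x... fixed below
    M=np.column_stack([(0,c,-s),(1,0,0),(0,-s,-c)])
    return R.from_euler("z",phi)*R.from_matrix(M)
def tcp(cx,cy,phi,L,zc,gap=0.):
    """TCP for the pads' leading edge at the rack's rear face (rack centre cx,cy, heading phi off -y), contact height zc"""
    r=rot(phi); M=r.as_matrix(); d=np.array([np.sin(phi),-np.cos(phi),0])
    p=np.array([cx,cy,0])-(0.041+gap)*d; p[2]=zc
    return p-L*M[:,2]+0.011*M[:,0], r.as_rotvec()
E
sed -i '/rows were/d' h.py
python3 - <<'E'
from h import *
print(arm.tip_reach)
for a in [(.4,-.15,.32)]: arm.movep(a,rot(0).as_rotvec()); print(np.round(arm.read_joints(),2))
arm.command_gripper(0.8)
arm.movep((.51,.25,.25),rot(-.06).as_rotvec()); print(np.round(arm.read_joints(),2))
arm.move_linear((.51,.25,.05)); f0=arm.read_ft_force(); print("f0",f0)
z=.05
while z>.008:
    z-=.0015; arm.move_linear((.51,.25,z),vel=.03)
    f=arm.read_ft_force()-f0
    if np.linalg.norm(f)>3: break
print("touch",z,f,arm.read_tool_pos(),arm.read_gripper_width(),arm.read_t())
arm.move_linear((.51,.25,z+.02))
p,d=arm.capture("scene"); q,_=arm.capture("top")
cv2.imwrite("pics/c2.png",cv2.resize(np.hstack([p[150:350,150:450],q[100:300,120:320]]),(800,320)))
E
```

```text
0.019
[-0.14 -0.55  2.03 -0.6   1.56 -0.17]
[ 0.56  0.16  1.53 -0.5   1.81  0.6 ]
f0 [-0.34266799 -0.80261695 -0.15703594]
touch 0.007999999999999976 [-0.03355536  0.10447357  0.48890695] [0.50990352 0.24993928 0.00786268] 0.7958071181209869 13.25
```

View pics/c2.png

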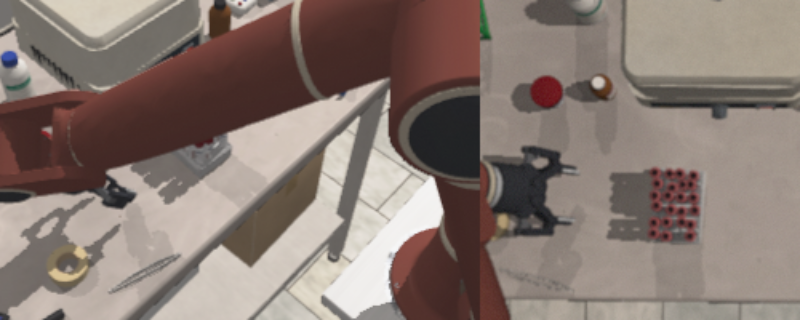

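The fingers are down behind the rack with nothing nearby, and they hadn't touched by TCP z = 8 mm. I'll keep lowering.

Run:
```python
from h import *
p,d=arm.capture("top"); W=cloud("top",d)
m=(W[...,1]<.262)&(W[...,1]>.17)&(W[...,0]>.43)&(W[...,0]<.59)&(W[...,2]>.012)
q=W[m]; k=q[:,1].argsort()[:12]; print("lead pts (tcp z .028,y .25)",np.round(q[k],3).tolist())
arm.move_linear((.51,.25,.009)); f0=arm.read_ft_force()
z=.009
while z>-.006:
    z-=.0015; arm.move_linear((.51,.25,z),vel=.05)
    f=arm.read_ft_force()-f0
    if np.linalg.norm(f)>3: break
print("touch",z,f,arm.read_tool_pos(),arm.read_t())
arm.move_linear((.51,.25,.02))
```

```text
lead pts (tcp z .028,y .25) [[0.549, 0.252, 0.056], [0.552, 0.254, 0.049], [0.546, 0.254, 0.058], [0.549, 0.255, 0.056], [0.551, 0.255, 0.055], [0.548, 0.256, 0.062], [0.551, 0.257, 0.06], [0.546, 0.257, 0.057], [0.475, 0.258, 0.058], [0.557, 0.258, 0.055], [0.554, 0.258, 0.052], [0.548, 0.258, 0.063]]
touch -0.006 [ 0.88243264 -0.73665449  0.87456337] [ 0.5099051   0.2499651  -0.00614033] 16.4583
```

Run:
```python
from h import *
tp=arm.read_tool_pos(); M=R.from_rotvec(arm.read_tool_rot()).as_matrix(); print(tp,arm.read_tool_rot(),rot(-.06).as_rotvec(),arm.read_gripper_width(),arm.read_joint_efforts())
out=[]
for c,hw in (("top",(300-20,300)),("scene",0)):
    p,d=arm.capture(c); W=cloud(c,d); T=(W-tp)@M
    m=(np.abs(T)<[.04,.07,.06]).all(-1)&(W[...,2]>.004)
    t=T[m]*1000; k=t[:,2].argsort()[::-1][:15]; print(c,m.sum()); print(np.round(np.c_[t[k],W[m][k][:,2]*1000]).astype(int).tolist())
    k=arm.get_calibration(c); f=210/np.tan(np.radians(k["vfov"]/2)); Ti=np.linalg.inv(k["world_from_camera"])
    K=np.array([[f,0,k["cx"]],[0,f,k["cy"]],[0,0,1]])
    pts=np.array([tp,tp+M[:,1]*.03,tp-M[:,1]*.03,tp+M[:,2]*.019])
    uv=cv2.projectPoints(pts,cv2.Rodrigues(Ti[:3,:3])[0],Ti[:3,3],K,np.array([k["k1"],0,0,0,0.]))[0].reshape(-1,2)
    u,v=uv[0].astype(int); cr=cv2.resize(p[v-40:v+40,u-40:u+40],(400,400),interpolation=cv2.INTER_CUBIC)
    for a in uv: cv2.circle(cr,tuple(((a-[u-40,v-40])*5+2).astype(int)),3,(0,255,0),-1)
    out.append(cr)
cv2.imwrite("pics/c3.png",np.hstack(out))
```

```text
[0.51105065 0.25068583 0.02122969] [ 1.93552327  1.82127947 -0.60540986] [ 1.93443654  1.82171808 -0.6099255 ] 0.7981002843405708 [-4.71746651e-03 -4.76633227e+01 -3.00707674e+01 -1.34429153e+00
  1.28242828e+00 -8.79425090e-03]
top 311
[[-39, 46, 48, 4], [-40, -60, 48, 5], [-40, 11, 48, 5], [-38, -2, 47, 4], [-40, -44, 46, 6], [-38, 38, 46, 5], [-37, 19, 46, 4], [-38, 9, 46, 5], [-35, 67, 46, 4], [-37, 54, 46, 5], [-37, 22, 45, 5], [-35, -55, 45, 4], [-38, -47, 45, 6], [-34, 56, 44, 5], [-34, 24, 44, 5]]
scene 82
[[-40, 3, 48, 5], [-39, -70, 48, 4], [-34, -23, 45, 4], [-34, -46, 44, 4], [-32, -40, 43, 4], [-29, -19, 39, 6], [-27, -66, 39, 5], [-25, -28, 38, 4], [-24, -12, 37, 4], [-20, 20, 35, 4], [-20, -31, 34, 5], [-18, -56, 33, 4], [-17, -50, 32, 4], [-17, 18, 31, 5], [-15, -44, 30, 5]]
```

View pics/c3.png

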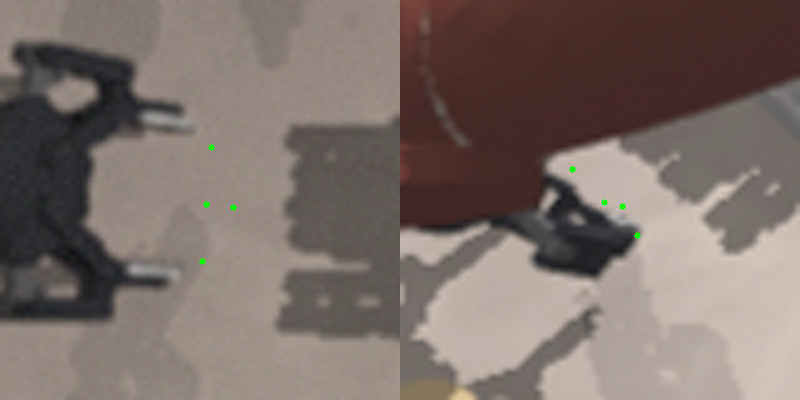

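The fingertips sit well behind the TCP when open: in the top view they end 4 px (about 10 mm) short of it. I'll keep lowering until they touch.

Run:
```python
from h import *
arm.move_linear((.51,.25,-.004)); arm.wait(.2); f0=arm.read_ft_force(); z=-.004
try:
    while z>-.04:
        z-=.002; arm.move_linear((.51,.25,z),vel=.04)
        f=arm.read_ft_force()-f0
        if abs(f[2])>4: break
except arm.PlanningError as e: print(e)
print("touch",z,f,arm.read_tool_pos(),arm.read_t())
arm.move_linear((.51,.25,z+.01)); print(arm.read_ft_force()-f0)
```

```text
touch -0.014 [-2.68793138  0.27992673 10.33986336] [ 0.51042803  0.2501479  -0.01169873] 18.6417
[0.60438537 0.89289246 0.10061191]
```

The touch came at TCP z = -12 mm, so at 0.8 open the tips sit about 20 mm behind the TCP and the body would come too near the tubes. I'll close to 0.3, which swings the tips forward, lean 40° and touch again.

```bash
sed -i 's/^TH=.*/TH=np.radians(40)/' h.py
python3 - <<'E'
from h import *
r=rot(-.06).as_rotvec()
arm.move_linear((.51,.25,.035),rotation=r); arm.command_gripper(.3); arm.wait(.1); f0=arm.read_ft_force(); z=.035
out=[]
tp=arm.read_tool_pos(); M=R.from_rotvec(arm.read_tool_rot()).as_matrix()
for c in ("top","scene"):
    p,d=arm.capture(c); W=cloud(c,d); T=(W-tp)@M; m=(np.abs(T)<[.03,.05,.06]).all(-1)&(W[...,2]>.012); t=T[m]*1000
    k=t[:,2].argsort()[::-1][:12]; print(c,np.round(np.c_[t[k],W[m][k][:,2]*1000]).astype(int).tolist())
    k=arm.get_calibration(c); f=210/np.tan(np.radians(k["vfov"]/2)); Ti=np.linalg.inv(k["world_from_camera"])
    K=np.array([[f,0,k["cx"]],[0,f,k["cy"]],[0,0,1]])
    uv=cv2.projectPoints(np.array([tp,tp+M[:,2]*.019]),cv2.Rodrigues(Ti[:3,:3])[0],Ti[:3,3],K,np.array([k["k1"],0,0,0,0.]))[0].reshape(-1,2)
    u,v=uv[0].astype(int); cr=cv2.resize(p[v-40:v+40,u-40:u+40],(400,400),interpolation=cv2.INTER_CUBIC)
    for a in uv: cv2.circle(cr,tuple(((a-[u-40,v-40])*5+2).astype(int)),2,(0,255,0),-1)
    out.append(cr)
cv2.imwrite("pics/c4.png",np.hstack(out))
while z>-.03:
    z-=.002; arm.move_linear((.51,.25,z),vel=.04)
    f=arm.read_ft_force()-f0
    if abs(f[2])>4: break
print("touch",z,f,arm.read_tool_pos(),arm.read_t(),arm.read_gripper_width())
arm.move_linear((.51,.25,z+.008))
E
```

```text
top [[-9, -17, -16, 53], [-9, -15, -16, 53], [-5, -12, -16, 50], [-10, -12, -17, 54], [-10, 21, -17, 54], [-11, 18, -17, 55], [-11, 16, -17, 55], [-8, -15, -18, 54], [-8, 18, -19, 55], [-5, 16, -19, 53], [-5, 23, -20, 53], [-4, -20, -21, 54]]
scene [[4, 14, -12, 41], [0, 13, -13, 45], [-3, 13, -15, 48], [-8, -20, -16, 52], [0, 13, -17, 48], [-3, 13, -20, 52], [-11, -21, -20, 58], [-1, -26, -21, 52], [-7, -20, -21, 56], [-8, -25, -21, 56], [-12, -18, -23, 60], [-6, -19, -23, 57]]
touch -0.007000000000000013 [-3.39406879 -0.82854152 10.37886134] [ 0.51039404  0.25016054 -0.00457701] 25.2333 0.3016094485966022
```

View pics/c4.png

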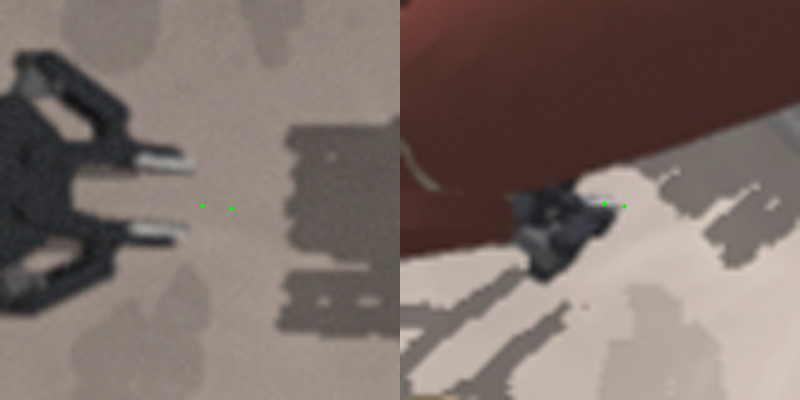

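The tips are now about 16 mm behind the TCP; camera and touch agree, and the body is well back. Next I push to just short of the dock mouth and look.

```bash
cat >> h.py <<'E'
L,ZC=-.016,.018
def go(cx,cy,phi,vel,gap=0.):
    p,r=tcp(cx,cy,phi,L,ZC,gap); arm.move_linear(p,vel=vel,rotation=r)
def look(fn=None):
    p,d=arm.capture("top"); W=cloud("top",d); b,g,r=np.moveaxis(p.astype(int),-1,0)
    n=(W[...,0]>.35)&(W[...,0]<.62)&(W[...,1]<.2)&(W[...,1]>-.32)
    cp=W[n&(r>b+25)&(r>g+25)&(W[...,2]>.08)&(W[...,2]<.115)]; print("caps",len(cp),rect(cp[:,:2]))
    if fn: cv2.imwrite(fn,cv2.resize(p[180:300,200:420],(770,420),interpolation=cv2.INTER_CUBIC))
    return W,p
E
python3 - <<'E'
from h import *
go(.4975,.096,-.055,.12,gap=.02); arm.wait(.1); f0=arm.read_ft_force(); print(arm.read_tool_pos())
go(.4955,.07,-.055,.06); f=arm.read_ft_force()-f0; print(f)
go(.468,-.10,-.03,.07); print(arm.read_ft_force()-f0,arm.read_t())
look("pics/c5.png")
E
```

```text
[ 0.50113481  0.15576519 -0.00117958]
[ 0.88444916  1.2247211  -1.03625385]
[ 1.25729116  4.31767228 -0.12969897] 30.05
caps 822 (array([470.1, -98.8]), array([113.7,  79. ]), 1.62)
```

View pics/c5.png

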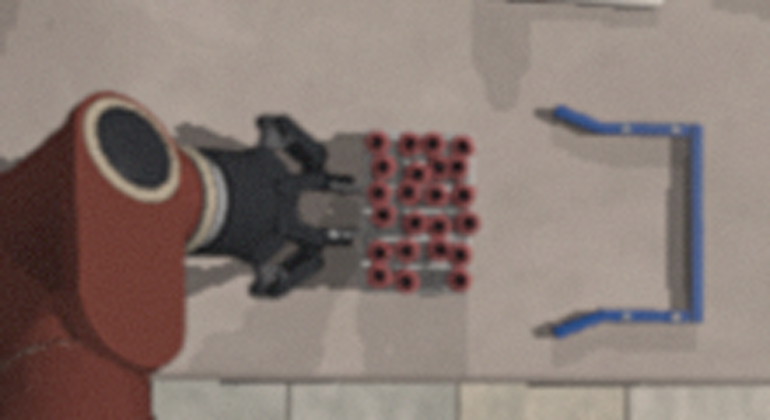

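The rack is straight and upright at (0.470, -0.099). The dock mouth starts at crop column 550, and the rack needs about 6 mm toward -x. I'll push into the mouth, then creep to the stop watching the force.

Run:
```python
from h import *
f0=np.array([.9,1.,-1.])
go(.462,-.185,-.005,.06); print(arm.read_ft_force()); look()
go(.462,-.240,.004,.05); print(arm.read_ft_force())
y=-.240
while y>-.272:
    y-=.002; go(.462,y,.005,.03); f=arm.read_ft_force()
    if f[1]>14: break
print("end",y,f,arm.read_t()); look("pics/c6.png")
```

```text
[0.55097346 4.10136826 0.17165893]
caps 808 (array([ 463.4, -182.9]), array([112. ,  76.9]), 1.63)
[0.31711314 5.10804756 2.08504296]
end -0.264 [ 0.34749957 19.24788745  8.07936588] 35.975
caps 700 (array([ 463. , -260.4]), array([110.1,  79.5]), 1.28)
```

View pics/c6.png

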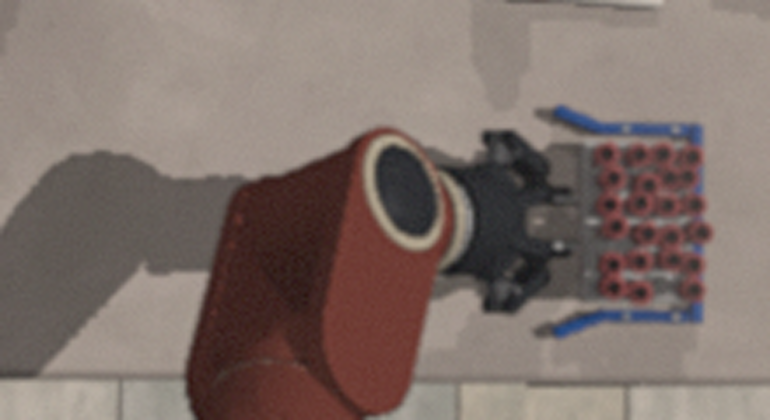

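The force rose sharply at the stop. The rack sits between the rails against it, centre (0.463, -0.260), square. I'll back straight off, rise and check.

Run:
```python
from h import *
go(.462,-.264,.005,.08,gap=.08)
p=arm.read_tool_pos(); arm.move_linear((p[0],p[1]+.02,.2),vel=.15); arm.wait(.3)
W,_=look()
n=(W[...,0]>.38)&(W[...,0]<.55)&(W[...,1]<-.19)&(W[...,1]>-.32)&(W[...,2]>.022)&(W[...,2]<.115)
print("all",rect(W[n][:,:2]),np.percentile(W[n][:,2],99),arm.read_t(),arm.read_ft_force())
for o in ["amber_bottle","red_marker","small_bottle","red_cup"]: print(o,[np.round(b["location"],3).tolist() for b in arm.boxes_of(o,"top")][:1])
```

```text
caps 719 (array([ 463. , -260.1]), array([110.2,  79.6]), 1.34)
all (array([ 463.7, -253.8]), array([157.7,  99.3]), 0.72) 0.10369954266673286 39.025 [ 0.4066005  -0.07470045 -0.66806043]
amber_bottle []
red_marker [[0.636, -0.219, 0.014]]
small_bottle [[0.689, 0.217, 0.057]]
red_cup [[0.68, 0.307, 0.055]]
```

```bash
python3 -c "
from plant import arm
print(arm.finish_job())"
```

```text
the job is handed in; nothing more can be done
None
```

The job is handed in at about 39 s: the rack stands home against the dock's end stop, square and upright at about (0.463, -0.260), and the gripper is clear of it. I didn't re-check the timer, slide box or forceps at the end, and the last detection missed the amber bottle, but the arm met nothing except the rack on its path.

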